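# Clear the blade case out of the sanding-block cradle and seat the cork block

### The arm

A 6-joint arm with a two-finger parallel gripper is mounted at the origin on a cart in front of the work surface, level with it; the furniture and walls round the work are solid. World frame = base frame: x ahead of the robot, y to its left, z up, the work surface at z = 0. Lengths are in m, angles in degrees, forces in N, time in s.
With the tool pointing down it reaches from about 0.275 to 0.975 m from the base axis. Payload 8.4 kg.
Tool frame: the origin (TCP) lies at the very end of the fingers, on their centre line; the grasp point (between the pads) lies 19 mm behind it; z points along the fingers, y is the line along which they close (so a half turn about z gives the same grasp; the last joint's range is limited). The gripper opens to 92 mm and grips with 3 to 60 N. Pads are 20 mm wide; open, the fingers measure 128 mm over their backs; the gripper's body (75 mm by 189 mm) begins 69 mm behind the grasp point.
Start: joints at [-73.419, 20.225, 93.587, -0, 66.188, -0.138], TCP at [0.18, -0.599, 0.215] pointing down, gripper open.
Joint ranges: [-150.9, 150.9], [-52.94, 120.26], [3.33, 152.33], [-74.26, 254.26], [0, 154.13], [-172.89, 172.89]. Speed limits (degrees/s): [127.2, 127.2, 159.86, 180, 180, 180].

### API

Orientations are given as [roll, pitch, yaw] about the fixed x, y, z axes, in that order (R = Rz(yaw) Ry(pitch) Rx(roll)).
In Python, from station import ctrl, eyes, ticket gives the robot as it stands.
- The arm moves only by the tool drive_tool, never from a script. Its argument "moves" is one flat list of numbers, 7 for each row, row after row: the finger opening in mm, from 0 to 91.9, then the shift along the world's x, y, z in mm, then the turn, a rotation vector about the world's x, y, z in degrees. In form: [hand, x, y, z, ax, ay, az, hand, x, y, z, ax, ay, az, ...]. A call has 1 to 12 rows; each row shifts and turns the commanded pose from where the row before left it; what a row does not reach is not made up. A row lasts 1/12 s, in which the tool goes at most 41.7 mm and 7.16 degrees, less where a joint would pass 70% of its speed; a pose out of reach is approached as far as the arm can. A call with a gripper value outside its range is refused whole. The fingers move at their own pace and stop on an object; "newtons" is the grip in N (left out, the last holds). Time passes only in rows, so rows that do not move let the fingers close. It gives the time, the measured TCP pose, the force, the opening and the grip force at its end, in the units of the state.
- ctrl.observe(): the state, without advancing time (a new reading comes with each control period).
- eyes.get_image(name): name is "scene" or "top"; returns a dict with "pixels" (420x560x3 uint8, red, green, blue), "range_z" (420x560 float32, m along the optical axis (not along the pixel's ray), 0 where there is no reading), "fx", "fy", "cx", "cy" (pixels), "k1" (the pictures are not rectified: a ray, as slopes to the right and down, at radius r is drawn at 1 + k1 r^2 times it, then the intrinsics apply), "R" (3x3) and "t" (3): a world point X has camera coordinates R X + t. Camera axes: x right, y down, z forward; pixel columns grow to the right and rows downward; lengths in m; the calibration is good to about 2 mm. A picture is of the moment at which its call begins.
- ticket.finish_job(): hands the job in; it is judged then, once.
Trained networks look in the newest picture that a camera, given by its name, has taken for a name from the list of things; names that differ only in an ending like _2 or _b are one class to them, and where a whole thing is asked for, a point or a joint stands for the part that bears it (a point fixed in the world has none). Each returns a list of dicts, best first, with "score" (0 to 1); they miss things now and then, are a little off and sometimes report something else, mostly with a low value. They report only what shows in the picture. A call takes as long as a camera call. They do not tell look-alikes from the thing itself.
- eyes.recognise(camera, label): "uv" ([column, row] in pixels, amid what is visible of it).
- eyes.regions_of(camera, label): "pixels" (420x560 bool, what is visible of it) and "uv" ([column, row] in pixels, amid what is visible of it).
The state is a dict: "t": time; "qpos": joint angles; "joint_vel": joint speeds; "joint_efforts": joint torques, N m; "tool_pos": TCP position; "tool_rot": TCP orientation; "contact_force": force on the tool from outside, world axes, zero at the start; "torque": the same for the moment, N m; "opening": opening from 0.0 (shut) to 1.0 (fully open); "gripper_force": force on a finger pad.
Only numpy, scipy, OpenCV 4.12 (cv2) and the standard library are available. Lean on these libraries where they do the work, as an engineer would, in place of code of your own. Each camera call takes 0.05 s, during which the arm holds its last target. There are 200 camera calls.

### The job

Somebody left the small black blade case in the wooden cradle where the cork sanding block belongs. First move the blade case into the white tray, then put the cork block away in the cradle so that it lies flat inside the rim.

Things in the scene. Friction and masses are not known exactly. Their poses are not given: they have to be found in the camera images.
- blade_case_centre (a point): centre (half-way up) of the small black blade case: a closed hard box, 21 (its x) x 49 (its y) x 30 mm high (z), loose, about 30 g; its underside is 15 mm below this point. At the start it lies in the cradle, roughly crosswise, and is best taken across its 21 mm width (closing along its x axis). Its sides are upright to 27 mm above its underside. A lower black felt eraser (28 x 46 x 19 mm) on the open table is a bystander.
- cork_block_centre (a point): centre (half-way up) of the brown cork sanding block, 60 (its x) x 100 (its y) x 34 mm high (z), loose, about 45 g, lying flat on the table; its underside is 17 mm below this point. Best taken across its 60 mm width (closing along its x axis). The thin orange and black squeegee of similar outline (72 x 100 x 11 mm) is a bystander.
- cradle: light wooden cradle, a shallow open frame fixed to the table, 96 (its x) x 136 (its y) mm outside, 80 x 120 mm inside, walls 8 mm thick. Origin at the centre of its underside, z up; its grey inner floor is 3 mm and the top of its rim 12 mm above the origin. The cork block fits only lengthwise, its y along the cradle's y (either way round), with 10 mm to spare on every side.
- tray: white open tray fixed to the table, 133 (its x) x 298 (its y) x 44 mm high, thin walls 2 mm. Origin at the centre of its underside, z up; its inner floor is 2 mm above the origin. Empty at the start; there is more room for open fingers along its y than along its x.
There are look-alikes about, which are no part of the job. Leave any green or turquoise look-alike of the part that bears blade_case_centre alone.

How it is judged:
By the outcome, as a careful person would: the job done as asked, in the order asked, and still so for the second after the job is handed in, with the robot touching nothing.
It also fails if it takes over 58 s, if anything falls off the work surface, if the arm or the gripper's body presses on something with over 40 N, if the wrist force passes 120 N, or if a joint passes its speed limit or range.

## Working session

There is one attempt and no reset: what is moved stays moved. The work goes in short steps, Python scripts to look and compute and a tool call to move; the robot and the scene stay as the last step left them, time stands still between calls to the robot, and variables do not carry over. Pictures are saved under pics/ and viewed, at most 10 in all, crops included, and the job is handed in when it is done.

Besides the shell and the picture viewer there is one more tool, called after "Emit:" in YAML: its name, and indented under it one key for each argument. drive_tool: Moves the arm, as the interface text tells. Its arguments: {"type":"object","properties":{"moves":{"type":"array"},"newtons":{"type":"number"}},"required":["moves"]}

```bash
mkdir -p pics
cat > h.py <<'E'
import numpy as np,cv2
from station import ctrl,eyes,ticket
def cloud(im):
    h,w=im["range_z"].shape
    v,u=np.mgrid[:h,:w].astype(float)
    x=(u-im["cx"])/im["fx"];y=(v-im["cy"])/im["fy"]
    a,b=x.copy(),y.copy()
    for _ in range(8):
        s=1+im["k1"]*(a*a+b*b);a=x/s;b=y/s
    z=im["range_z"].astype(float)
    P=np.stack([a*z,b*z,z],-1)
    W=(P-np.array(im["t"]))@np.array(im["R"])
    W[z==0]=np.nan
    return W
def save(im,n,crop=None,k=1):
    p=im["pixels"][:,:,::-1]
    if crop: p=p[crop[1]:crop[3],crop[0]:crop[2]]
    cv2.imwrite("pics/"+n,cv2.resize(p,None,fx=k,fy=k,interpolation=cv2.INTER_CUBIC))
E
python3 - <<'E'
from h import *
for c in("top","scene"):
    im=eyes.get_image(c);save(im,c+"0.png",None,1.4);W=cloud(im)
    for l in("blade_case_centre","cork_block_centre","cradle","tray"):
        for r in eyes.regions_of(c,l):
            m=r["pixels"];p=W[m];p=p[~np.isnan(p[:,0])]
            if len(p)<5: continue
            zt=np.percentile(p[:,2],90)
            q=p[p[:,2]>zt-.006]
            re=cv2.minAreaRect((q[:,:2]*1000).astype(np.float32))
            print(c,l,round(r["score"],2),np.round(r["uv"]),m.sum(),"ztop",zt.round(4),"rect",np.round(re[0]),np.round(re[1]),round(re[2],1), im["pixels"][m].mean(0).round())
E
```

```text
top blade_case_centre 0.59 [382. 206.] 182 ztop 0.0346 rect [ 540. -265.] [48. 22.] 80.1 [78. 75. 71.]
top blade_case_centre 0.51 [376. 159.] 171 ztop 0.0323 rect [ 663. -269.] [21. 50.] 36.1 [ 76. 179. 172.]
top blade_case_centre 0.45 [378. 251.] 179 ztop 0.0322 rect [ 424. -236.] [47. 19.] 41.7 [ 77. 162.  91.]
top cork_block_centre 0.56 [271. 166.] 923 ztop 0.0377 rect [672.  11.] [61. 99.] 7.1 [202. 167. 127.]
top cradle 0.7 [378. 197.] 1682 ztop 0.0134 rect [ 544. -265.] [138.  97.] 76.8 [172. 162. 143.]
top tray 0.59 [176. 204.] 5993 ztop 0.0258 rect [586. 272.] [300. 134.] 77.1 [227. 225. 220.]
scene blade_case_centre 0.95 [344. 321.] 538 ztop 0.0343 rect [ 541. -263.] [49. 22.] 79.4 [69. 65. 61.]
scene blade_case_centre 0.91 [274. 337.] 493 ztop 0.0312 rect [ 427. -235.] [48. 21.] 43.8 [ 34. 141.  60.]
scene blade_case_centre 0.85 [402. 299.] 489 ztop 0.0313 rect [ 665. -267.] [22. 46.] 35.3 [ 12. 142. 132.]
scene cork_block_centre 0.93 [328. 193.] 1326 ztop 0.0364 rect [675.  11.] [ 62. 100.] 7.4 [170. 132.  90.]
scene cradle 0.62 [328. 194.] 1379 ztop 0.0363 rect [675.  12.] [ 62. 102.] 7.4 [168. 131.  89.]
scene cradle 0.6 [354. 332.] 4035 ztop 0.013 rect [ 545. -263.] [138.  97.] 76.7 [156. 138. 114.]
scene tray 0.69 [246. 138.] 5122 ztop 0.0365 rect [589. 275.] [307. 134.] 77.3 [193. 186. 175.]
```

View pics/top0.png

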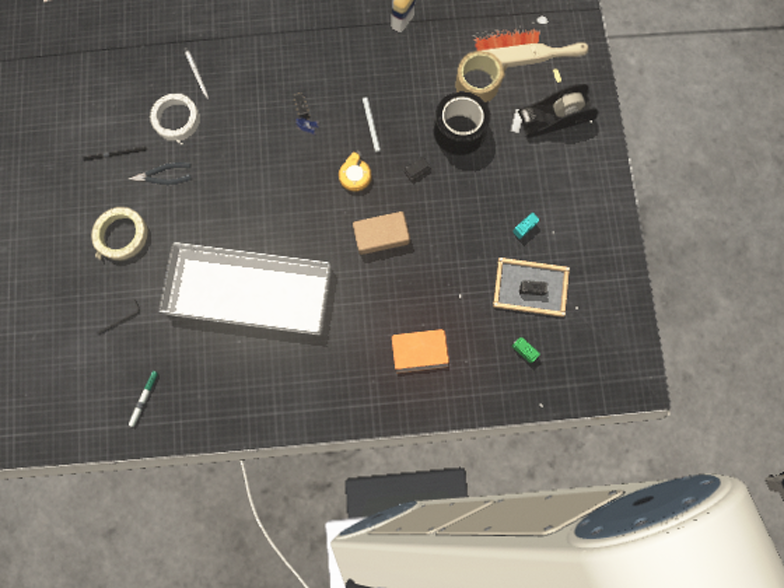

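View pics/scene0.png

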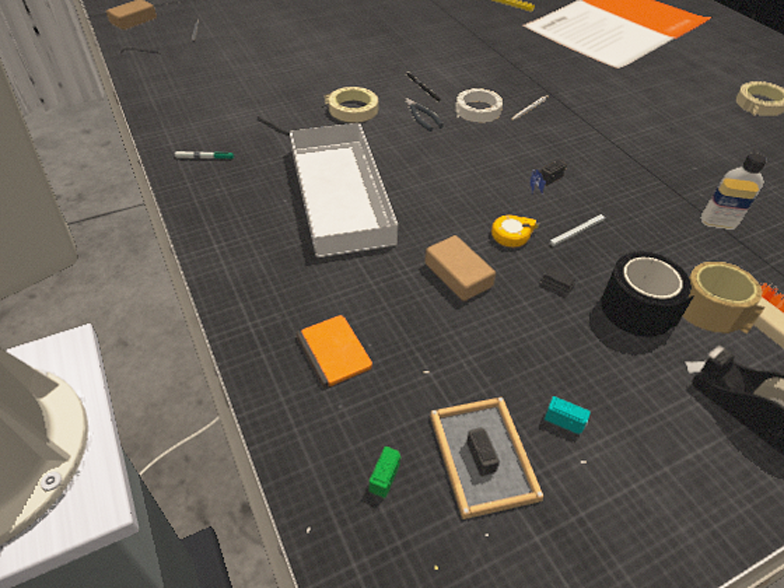

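Run:
```python
from h import *
im=eyes.get_image("scene");save(im,"crop.png",(230,260,450,400),3.5)
o=ctrl.observe();print(o["tool_pos"],o["tool_rot"],o["t"])
W=cloud(im); print(W[np.isfinite(W[...,2])&(W[...,0]>.28)&(W[...,0]<.9)&(abs(W[...,1])<.45)][:,2].max())
t=eyes.get_image("top");W=cloud(t)
# obstacles between -0.6..0.45 taller than .06
m=np.isfinite(W[...,2])&(W[...,2]>.06)
v,u=np.nonzero(m)
n,l,s,c=cv2.connectedComponentsWithStats(m.astype(np.uint8))
for i in range(1,n):
    if s[i,4]>15: p=W[l==i];print(s[i],p.min(0).round(3),p.max(0).round(3))
```

```text
[ 0.17979623 -0.59856623  0.21460046] [-1.79999964e+02 -7.10787171e-04  1.67154532e+01] 0.55
0.07488029019231486
[280   0  17  12 140] [ 1.106 -0.099  0.06 ] [ 1.141 -0.052  0.104]
[349  38   8   9  17] [ 0.984 -0.251  0.06 ] [ 1.008 -0.233  0.064]
[398  60  20   6  40] [ 0.915 -0.412  0.06 ] [ 0.929 -0.358  0.07 ]
[311  65  39  37 665] [ 0.824 -0.217  0.06 ] [ 0.928 -0.112  0.08 ]
[398  67  19  11 132] [ 0.881 -0.406  0.06 ] [ 0.906 -0.354  0.081]
[406  77  17   6  36] [ 0.864 -0.416  0.06 ] [ 0.876 -0.372  0.069]
[547 337  13  20 154] [ 0.152 -0.553  0.215] [ 0.189 -0.5    0.344]
[  236   338   324    82 20993] [ 0.103 -0.204  0.258] [0.256 0.12  0.892]
```

View pics/crop.png

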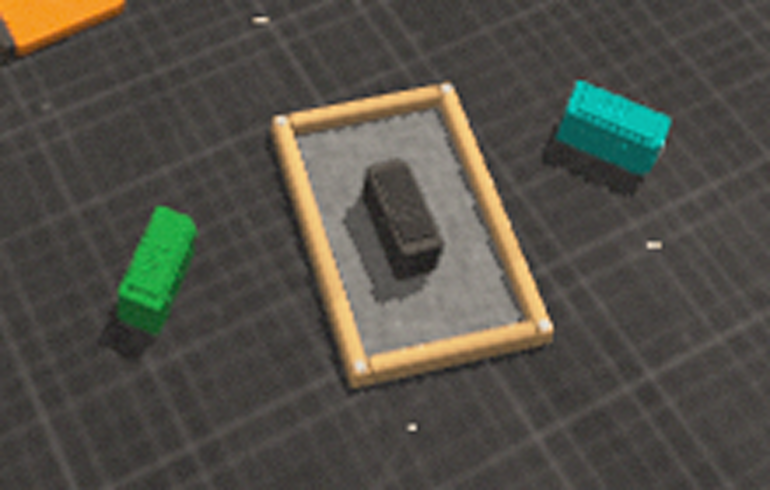

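The picture shows, in the scene view (native pixels):
- **Blade case candidates:** the black box in the cradle at (344,321), a green one at (274,337), and a turquoise one at (402,299). The black one fits: black, lying in the cradle, about 49x22 mm, top at about 33 mm. The crop confirms it. The felt eraser lies apart at about (397,203).
- **Cork block:** brown, at (328,193), about 61x100x34 mm. The flat orange thing at (240,250) is the squeegee. Another brown block, far off at (93,9), is not part of the job.

I'll go above the case now.

Emit:
drive_tool:
  moves: [30, 30, 28, 0, 0, 0, 5.3, 30, 30, 28, 0, 0, 0, 5.3, 30, 30, 28, 0, 0, 0, 5.3, 30, 30, 28, 0, 0, 0, 5.3, 30, 30, 28, 0, 0, 0, 5.3, 30, 30, 28, 0, 0, 0, 5.3, 30, 30, 28, 0, 0, 0, 5.3, 30, 30, 28, 0, 0, 0, 5.3, 30, 30, 28, 0, 0, 0, 5.3, 30, 30, 28, 0, 0, 0, 5.3, 30, 30, 28, 0, 0, 0, 5.3, 30, 30, 28, 0, 0, 0, 5]
  newtons: 15

```text
t: 1.6
tool_pos: [0.5411, -0.2609, 0.2148]
tool_rot: [180.0, 0.0, 80.3]
contact_force: [-0.1, -0.2, -0.2]
opening: 0.326
gripper_force: 0.0
```

Emit:
drive_tool:
  moves: [30, -0.5, -3, -20, 0, 0, 0, 30, 0, 0, -30, 0, 0, 0, 30, 0, 0, -30, 0, 0, 0, 30, 0, 0, -30, 0, 0, 0, 30, 0, 0, -30, 0, 0, 0, 30, 0, 0, -15, 0, 0, 0, 30, 0, 0, 0, 0, 0, 0, 30, 0, 0, 0, 0, 0, 0]

```text
t: 2.27
tool_pos: [0.539, -0.2654, 0.0592]
tool_rot: [-179.9, -0.0, 80.0]
contact_force: [0.2, -0.3, -0.1]
opening: 0.327
gripper_force: 0.0
```

Run:
```python
from h import *
im=eyes.get_image("scene");save(im,"near.png",(280,230,450,360),4)
```

```text
(no output)
```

View pics/near.png

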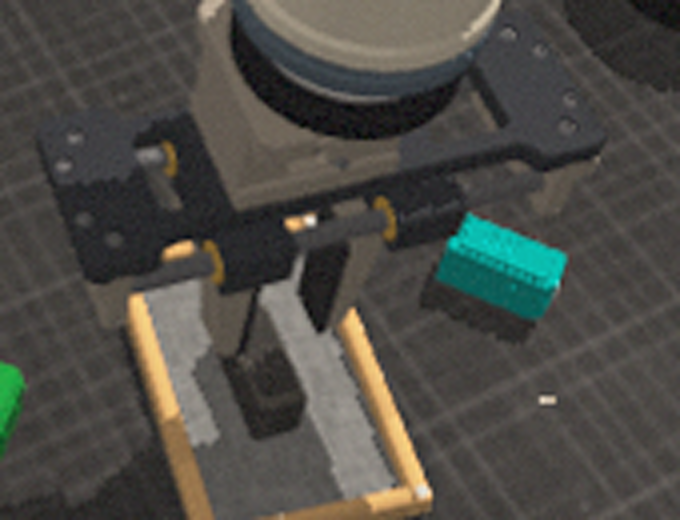

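The fingers straddle the black case above the cradle, at about (255,330) in the crop. Now descending to close.

Emit:
drive_tool:
  moves: [30, 1.5, 1, -12, 0, 0, 0, 30, 0, 0, -12, 0, 0, 0, 30, 0, 0, -10, 0, 0, 0, 30, 0, 0, -8, 0, 0, 0, 30, 0, 0, -6, 0, 0, 0, 30, 0, 0, -3, 0, 0, 0, 30, 0, 0, 0, 0, 0, 0, 10, 0, 0, 0, 0, 0, 0, 10, 0, 0, 0, 0, 0, 0, 10, 0, 0, 0, 0, 0, 0, 10, 0, 0, 0, 0, 0, 0, 10, 0, 0, 0, 0, 0, 0]
  newtons: 15

```text
t: 3.32
tool_pos: [0.541, -0.2647, 0.0089]
tool_rot: [180.0, 0.0, 80.0]
contact_force: [-0.7, -1.3, -0.9]
opening: 0.227
gripper_force: 15.0
```

Emit:
drive_tool:
  moves: [10, 0, 0, 5, 0, 0, 0, 10, 0, 0, 15, 0, 0, 0, 10, 0, 0, 25, 0, 0, 0, 10, 0, 0, 25, 0, 0, 0, 10, 0, 0, 25, 0, 0, 0, 10, 0, 0, 10, 0, 0, 0, 10, 0, 10, 0, 0, 0, 0, 10, 2, 20, 0, 0, 0, 0, 10, 3, 30, 0, 0, 0, 0, 10, 3, 30, 0, 0, 0, 0, 10, 3, 30, 0, 0, 0, 0, 10, 3, 30, 0, 0, 0, 0]

```text
t: 4.32
tool_pos: [0.5535, -0.1125, 0.112]
tool_rot: [-179.9, -0.0, 80.0]
contact_force: [0.5, 0.4, 0.2]
opening: 0.225
gripper_force: 15.0
```

Emit:
drive_tool:
  moves: [10, 3, 30, 0, 0, 0, 0, 10, 3, 35, 0, 0, 0, 0, 10, 3, 35, 0, 0, 0, 0, 10, 3, 35, 0, 0, 0, 0, 10, 3, 35, 0, 0, 0, 0, 10, 3, 35, 0, 0, 0, 0, 10, 3, 35, 0, 0, 0, 0, 10, 3, 35, 0, 0, 0, 0, 10, 3, 30, 0, 0, 0, 0, 10, 3, 25, 0, 0, 0, 0, 10, 3, 20, 0, 0, 0, 0, 10, 0, 0, 0, 0, 0, 0]

```text
t: 5.32
tool_pos: [0.5869, 0.2393, 0.1119]
tool_rot: [-179.9, -0.0, 80.2]
contact_force: [0.2, -0.2, -0.6]
opening: 0.23
gripper_force: 15.0
```

Emit:
drive_tool:
  moves: [10, 0, 15, -10, 0, 0, 0, 10, 0, 15, -15, 0, 0, 0, 10, 0, 0, -20, 0, 0, 0, 10, 0, 0, -20, 0, 0, 0, 10, 0, 0, -15, 0, 0, 0, 10, 0, 0, -10, 0, 0, 0, 10, 0, 0, -8, 0, 0, 0, 10, 0, 0, -5, 0, 0, 0, 10, 0, 0, 0, 0, 0, 0, 10, 0, 0, 0, 0, 0, 0, 34, 0, 0, -0.5, 0, 0, 0, 34, 0, 0, 0, 0, 0, 0]

```text
t: 6.32
tool_pos: [0.5884, 0.2657, 0.0109]
tool_rot: [179.9, -0.0, 80.0]
contact_force: [-0.2, -0.4, 0.2]
opening: 0.347
gripper_force: 0.0
```

Emit:
drive_tool:
  moves: [34, 0, 0, 0, 0, 0, 0, 34, 0, 0, 0, 0, 0, 0, 34, 0, 0, 0, 0, 0, 0, 34, 0, 0, 10, 0, 0, 0, 34, 0, 0, 20, 0, 0, 0, 34, 0, 0, 30, 0, 0, 0, 34, 0, 0, 30, 0, 0, 0, 34, 0, 0, 30, 0, 0, 0, 60, 0, 0, 20, 0, 0, 0, 91, 7, -20, 0, 0, 0, 4, 91, 7, -35, 0, 0, 0, 4, 91, 7, -35, 0, 0, 0, 4]

```text
t: 7.32
tool_pos: [0.6092, 0.1754, 0.1517]
tool_rot: [179.9, -0.0, 92.3]
contact_force: [0.7, 1.0, -0.5]
opening: 0.642
gripper_force: 0.0
```

Emit:
drive_tool:
  moves: [91.9, 13, -33, 0, 0, 0, 2.5, 91.9, 13, -33, 0, 0, 0, 2.5, 91.9, 13, -33, 0, 0, 0, 0, 91.9, 13, -33, 0, 0, 0, 0, 91.9, 12, -30, 0, 0, 0, 0, 91.9, 0, 0, -20, 0, 0, 0, 91.9, 0, 0, -25, 0, 0, 0, 91.9, 0, 0, -25, 0, 0, 0, 91.9, 0, 0, -20, 0, 0, 0, 91.9, 0, 0, 0, 0, 0, 0, 91.9, 0, 0, 0, 0, 0, 0]

```text
t: 8.23
tool_pos: [0.6722, 0.0134, 0.06]
tool_rot: [-179.9, -0.0, 97.0]
contact_force: [-0.1, -0.4, -0.9]
opening: 0.997
gripper_force: 0.0
```

Run:
```python
from h import *
im=eyes.get_image("scene");save(im,"c2.png",(180,70,420,270),3)
W=cloud(im)
for r in eyes.regions_of("scene","blade_case_centre"):
    p=W[r["pixels"]];print(r["score"],np.nanmean(p,0).round(3),np.nanmax(p[:,2]))
o=ctrl.observe();print(o["tool_pos"],o["tool_rot"],o["opening"])
```

```text
0.92 [ 0.424 -0.239  0.025] 0.03354981413811161
0.91 [ 0.661 -0.27   0.023] 0.03436453768695134
0.54 [0.586 0.256 0.026] 0.03534204211053625
[0.6738221  0.01352575 0.06185902] [1.79886983e+02 1.13639845e-02 9.70257942e+01] 1.000090122318002
```

View pics/c2.png

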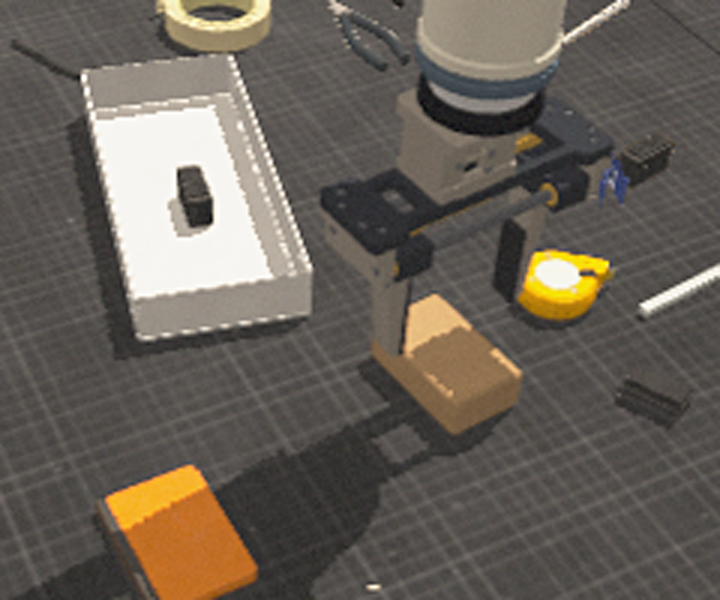

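The black case stands in the tray, at about (195,195) in the crop. The fingers straddle the cork block, and the yellow tape measure is close to the far finger, so I'll narrow the opening and descend.

Emit:
drive_tool:
  moves: [78, 0, -2, 0, 0, 0, 0, 78, 0, 0, 0, 0, 0, 0, 78, 0, 0, -12, 0, 0, 0, 78, 0, 0, -15, 0, 0, 0, 78, 0, 0, -12, 0, 0, 0, 78, 0, 0, -7, 0, 0, 0, 78, 0, 0, -2, 0, 0, 0, 78, 0, 0, 0, 0, 0, 0, 50, 0, 0, 0, 0, 0, 0, 50, 0, 0, 0, 0, 0, 0, 50, 0, 0, 0, 0, 0, 0, 50, 0, 0, 0, 0, 0, 0]
  newtons: 20

```text
t: 9.33
tool_pos: [0.6733, 0.0114, 0.0127]
tool_rot: [179.9, 0.0, 97.0]
contact_force: [0.1, -0.7, 1.6]
opening: 0.652
gripper_force: 20.0
```

Emit:
drive_tool:
  moves: [50, 0, 0, 5, 0, 0, 0, 50, 0, 0, 15, 0, 0, 0, 50, 0, 0, 25, 0, 0, 0, 50, 0, 0, 25, 0, 0, 0, 50, 0, 0, 10, 0, 0, 0, 50, -5, -10, 0, 0, 0, -2, 50, -10, -20, 0, 0, 0, -3, 50, -15, -30, 0, 0, 0, -3, 50, -15, -32, 0, 0, 0, -3, 50, -15, -32, 0, 0, 0, -3, 50, -15, -32, 0, 0, 0, -3, 50, -15, -32, 0, 0, 0, -3]

```text
t: 10.33
tool_pos: [0.5805, -0.1782, 0.091]
tool_rot: [-179.9, 0.0, 76.8]
contact_force: [1.2, -0.8, 0.1]
opening: 0.651
gripper_force: 20.0
```

Emit:
drive_tool:
  moves: [50, -14, -32, 0, 0, 0, 0, 50, -11, -25, 0, 0, 0, 0, 50, -8, -18, 0, 0, 0, 0, 50, -5, -10, 0, 0, 0, 0, 50, 0, -2, -10, 0, 0, 0, 50, 0, 0, -15, 0, 0, 0, 50, 0, 0, -15, 0, 0, 0, 50, 0, 0, -5, 0, 0, 0, 50, 0, 0, 0, 0, 0, 0, 50, 0, 0, 0, 0, 0, 0]

```text
t: 11.17
tool_pos: [0.5448, -0.2627, 0.0466]
tool_rot: [-179.9, -0.0, 77.0]
contact_force: [0.6, -0.3, -0.9]
opening: 0.65
gripper_force: 20.0
```

```bash
cat > m.py <<'E'
from h import *
o=ctrl.observe();print(o["t"],o["tool_pos"].__repr__(),o["tool_rot"],o["opening"])
for c in("scene","top"):
    im=eyes.get_image(c)
    if c=="scene": save(im,"s_%.1f.png"%o["t"],(270,220,440,365),4)
    W=cloud(im)
    for l in("cork_block_centre","cradle"):
        for r in eyes.regions_of(c,l):
            p=W[r["pixels"]];p=p[~np.isnan(p[:,0])]
            if len(p)<20: continue
            q=p if l=="cradle" else p[p[:,2]>np.percentile(p[:,2],85)-.006]
            re=cv2.minAreaRect((q[:,:2]*1000).astype(np.float32))
            print(c,l,round(r["score"],2),len(p),np.round(re[0],1),np.round(re[1]),round(re[2],1),np.percentile(q[:,2],[5,50,95]).round(3))
E
python3 m.py; ls pics
```

```text
11.1667 array([ 0.54476974, -0.26273967,  0.04656811]) [-1.79936912e+02 -2.07480546e-02  7.70491593e+01] 0.6499385125539472
scene cork_block_centre 0.83 1850 [ 539.  -268.4] [83. 70.] 77.3 [0.066 0.069 0.071]
scene cradle 0.8 2016 [ 543.2 -270.9] [122.  97.] 77.0 [0.002 0.005 0.014]
top cork_block_centre 0.83 329 [ 553.2 -230.6] [31. 59.] 76.2 [0.066 0.07  0.074]
top cradle 0.62 435 [ 505.9 -207.4] [ 67. 191.] 68.3 [0.    0.006 0.016]
c2.png
crop.png
near.png
s_11.2.png
scene0.png
top0.png
```

View pics/s_11.2.png

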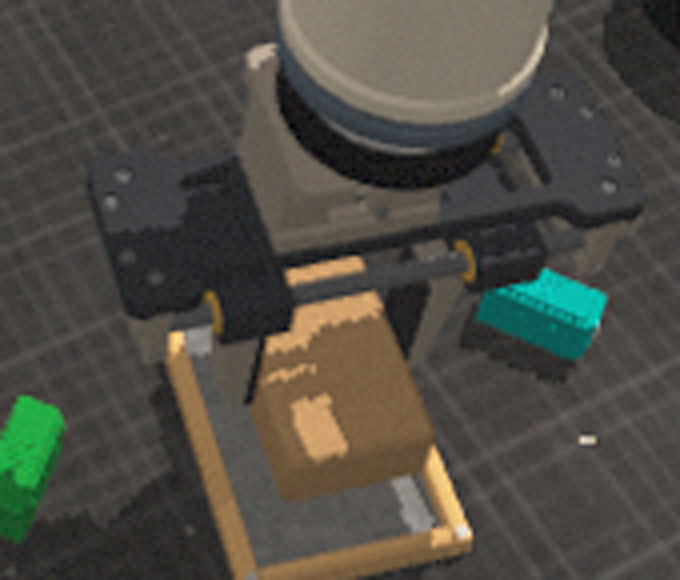

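The cork block hangs centred and parallel over the cradle. Lowering.

Emit:
drive_tool:
  moves: [50, 0, -1, -8, 0, 0, 0, 50, 0, 0, -8, 0, 0, 0, 50, 0, 0, -6, 0, 0, 0, 50, 0, 0, -4, 0, 0, 0, 50, 0, 0, -3, 0, 0, 0, 50, 0, 0, -1.5, 0, 0, 0, 50, 0, 0, 0, 0, 0, 0, 50, 0, 0, 0, 0, 0, 0]

```text
t: 12.13
tool_pos: [0.5449, -0.2646, 0.0166]
tool_rot: [180.0, -0.0, 77.0]
contact_force: [1.0, -1.0, -0.5]
opening: 0.648
gripper_force: 20.0
```

Emit:
drive_tool:
  moves: [80, 0, 0, -0.5, 0, 0, 0, 80, 0, 0, 0, 0, 0, 0, 80, 0, 0, 0, 0, 0, 0, 80, 0, 0, 0, 0, 0, 0, 80, 0, 0, 10, 0, 0, 0, 80, 0, 0, 20, 0, 0, 0, 80, 0, 0, 30, 0, 0, 0, 80, 0, 0, 30, 0, 0, 0, 80, 0, 0, 30, 0, 0, 0, 80, 0, -30, 15, 0, 0, 0, 80, -10, -35, 0, 0, 0, 0, 80, -15, -35, 0, 0, 0, 0]

```text
t: 13.13
tool_pos: [0.5216, -0.3659, 0.1541]
tool_rot: [179.7, 0.1, 77.2]
contact_force: [-0.7, -0.3, -0.3]
opening: 0.871
gripper_force: 0.0
```

Emit:
drive_tool:
  moves: [80, -20, -35, 0, 0, 0, 0, 80, -20, -35, 0, 0, 0, 0, 80, -20, -35, 0, 0, 0, 0, 80, -20, -35, 0, 0, 0, 0, 80, -20, -20, 0, 0, 0, 0, 80, 0, 0, 0, 0, 0, 0]

```text
t: 13.63
tool_pos: [0.4162, -0.5286, 0.1519]
tool_rot: [-180.0, 0.1, 76.8]
contact_force: [0.0, 0.5, 0.4]
opening: 0.875
gripper_force: 0.0
```

```bash
python3 m.py
python3 - <<'E'
from h import *
im=eyes.get_image("scene");W=cloud(im);save(im,"end.png",None,1.4)
for r in eyes.regions_of("scene","blade_case_centre"):
    p=W[r["pixels"]];print(r["score"],np.nanmean(p,0).round(3),np.nanmax(p[:,2]))
E
```

```text
13.6333 array([ 0.41618494, -0.52863102,  0.15191659]) [-1.79991138e+02  1.12790081e-01  7.68077656e+01] 0.875178902744869
top cork_block_centre 0.91 923 [ 544.6 -265. ] [101.  60.] 78.7 [0.034 0.038 0.042]
top cradle 0.82 757 [ 546.2 -265.3] [137. 101.] 76.8 [0.    0.009 0.016]
```

View pics/end.png

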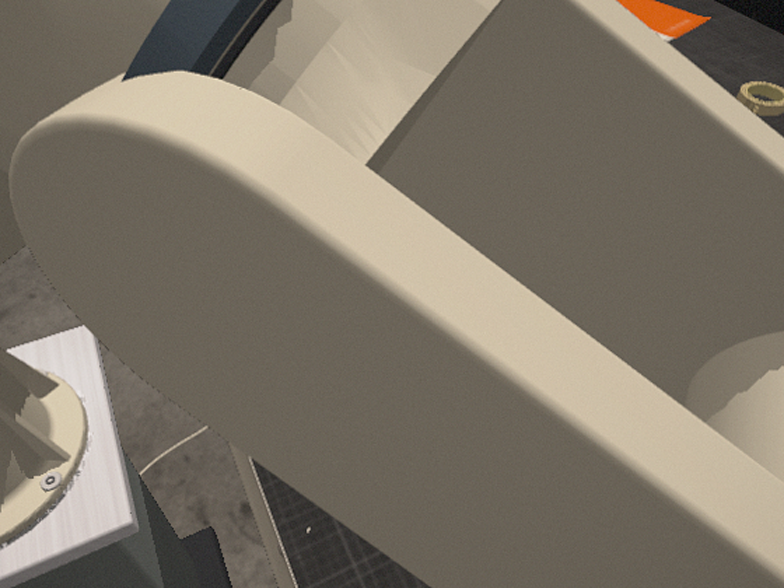

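The arm blocks the scene camera. The top camera measures the cork block flat and centred in the cradle. One check of the top picture, then I hand in.

Run:
```python
from h import *
im=eyes.get_image("top");save(im,"top_end.png",(100,100,460,300),2.2)
```

```text
(no output)
```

View pics/top_end.png

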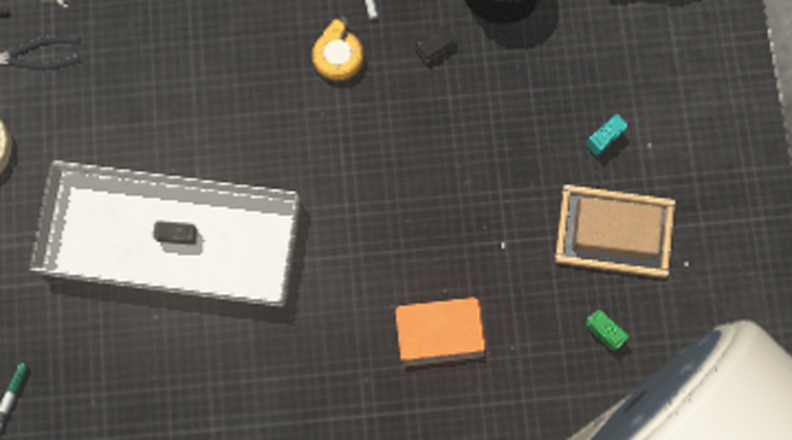

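The case lies in the tray at (176,232), and the cork block sits inside the cradle rim at (617,225).

```bash
python3 -c "
from station import ticket
print(ticket.finish_job())"
```

```text
the job is handed in; nothing more can be done
None
```

The blade case is in the white tray and the cork block lies flat inside the cradle rim. I moved the case first, and the job was handed in at about 14 s; the hand-in returned no verdict.

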